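# Close the gas tap and start the bench gas supply

### The arm

A 6-joint arm with a two-finger parallel gripper is mounted at the origin on the work surface. World frame = base frame: x ahead of the robot, y to its left, z up, the work surface at z = 0. Lengths are in m, angles in degrees, forces in N, time in s.
With the tool pointing down it reaches from about 0.25 to 0.775 m from the base axis. Payload 4 kg.
Tool frame: the origin (TCP) lies between the finger pads; the fingertips stand 17 mm ahead of it and the grasp point (between the pads) lies 2 mm behind it; z points along the fingers, y is the direction in which the jaws open and shut (so a half turn about z gives the same grasp; the last joint's range is limited). The gripper opens to 94 mm and grips with 3 to 60 N. Pads are 16 mm wide; open, the fingers measure 119 mm over their backs; the gripper's body (75 mm by 177 mm) begins 78 mm behind the grasp point.
Start: joints at [59.582, 4.996, 78.535, -0, 96.463, -5.907], TCP at [0.228, 0.5, 0.223] pointing down, gripper open.
Joint ranges: [-177.83, 177.83], [-43.37, 116.18], [15.69, 146.23], [-61.86, 241.86], [9.47, 152.12], [-147.06, 147.06]. Speed limits (degrees/s): [159.86, 159.86, 180, 180, 180, 180].

### API

Orientations are given as a 3x3 rotation matrix whose columns are the frame's x, y, z axes.
In Python, from plant import env, cams gives the robot as it stands.
- The arm moves only by the tool apply_moves, never from a script. Its argument "increments" is a list of rows, each a list of 3 entries, a list of its own where there are three numbers: the shift along the world's x, y, z in m, then the turn about the world's z in rad, then the opening, from -1 (shut) to 1 (fully open), so that 0 is half open. A call has exactly 10 rows; each row shifts and turns the commanded pose from where the row before left it; what a row does not reach is not made up. A row lasts 1/12 s, in which the tool goes at most 41.7 mm and 7.16 degrees, less where a joint would pass 70% of its speed; a pose out of reach is approached as far as the arm can. A call with a gripper value outside its range is refused whole. The fingers move at their own pace and stop on an object; "newtons" is the grip in N (left out, the last holds). Time passes only in rows, so rows that do not move let the fingers close, or fill a call up. It gives the time, the measured TCP pose, the force and the opening at its end, in the units of the state.
- env.get_state(): the state, without advancing time (a new reading comes with each control period).
- cams.camera(name): name is "scene" or "side" or "wrist"; returns (picture, depth): 480x640x3 uint8, blue, green, red; 480x640 float32, m along the optical axis (not along the pixel's ray), 0 where there is no reading.
- cams.camera_model(name): a dict with "camera_matrix" (3x3 intrinsics, pixels), "rvec" (rotation vector, rad) and "tvec" (3), from world to camera coordinates, as OpenCV has them; the wrist camera has in their place "tool_from_camera" (4x4, takes a point from camera to tool coordinates, whose origin is the TCP and whose axes are the flange's). Camera axes: x right, y down, z forward; pixel columns grow to the right and rows downward; lengths in m; the calibration is good to about 2 mm. A picture is of the moment at which its call begins: read the wrist's pose just before it. camera_model takes no time and is no camera call.
- env.close_job(): hands the job in, once; it reports no verdict.
Trained networks look in the newest picture that a camera, given by its name, has taken for a name from the list of things; names that differ only in an ending like _2 or _b are one class to them, and where a whole thing is asked for, a point or a joint stands for the part that bears it (a point fixed in the world has none). Each returns a list of dicts, best first, with "confidence" (0 to 1); they miss things now and then, are a little off and sometimes report something else, mostly with a low value. They report only what shows in the picture. A call takes as long as a camera call.
- cams.recognise(query, camera): "rect" ([centre column, centre row, width, height] in pixels, round what is visible of it).
- cams.pinpoint(query, camera): "position" ([column, row] in pixels: a listed point, or the origin of a listed thing).
The state is a dict: "time": time; "joints": joint angles; "joint_velocities": joint speeds; "tau": joint torques, N m; "eef_pos": TCP position; "ee_rot": TCP orientation; "ft_force": force on the tool from outside, world axes, zero at the start; "torque": the same for the moment, N m; "finger_gap": finger opening in m.
Only numpy, scipy, OpenCV 4.12 (cv2) and the standard library are available. Lean on these libraries where they do the work, as an engineer would, in place of code of your own. Each camera call takes 0.05 s, during which the arm holds its last target.

### The job

One of the two bench gas taps was left open: shut it fully, and only then turn the key of the gas supply station clockwise all the way to start, hold it there for two seconds while the system proves the line, and let go so that it springs back to run. Leave the key in at run and both taps shut, do not press the emergency stop, and leave the bottle, beaker and spoon as they are.

Things in the scene. Friction and masses are not known exactly. Their poses are not given: they have to be found in the camera images.
- station: Gas supply control station, fixed: grey box 130 (x) x 220 (y) x 75 mm high, aluminium face plate on top. Origin: centre of its underside on the bench; y along its long side, z up. In this frame the key switch is at x 0, y -52 mm, the emergency stop at x 0, y +58 mm, two fixed lamps 10 mm high at x +-30, y 6 mm; a conduit leaves the +x side (to x 125 mm, below 45 mm).
- key_grip (a point): Middle of the key's bow (flat black plastic head), on the key's vertical turning axis, 116 mm above the bench. Bow: 46 mm wide along this frame's x, 10 mm thick along its y (pinch across this), from 99 to 133 mm above the bench; white mark on its top at the -x end. Below it a shoulder 22 x 8 mm and a steel bezel 29 mm across. The frame turns with the key; at off its axes are the station's.
- barrel (a joint): Turn of the lock barrel, which carries the key, rad: 0 = off (as at the start; mark at the short tick), 0.785 = run (stop; mark at the middle-length tick). Grows clockwise seen from above; friction 0.07 N m, stays where it is left.
- key (a joint): Further turn of the key beyond the barrel, rad, clockwise from above: 0 = rest, 0.61 = start (stop). A spring (0.13 N m at 0, 0.23 N m at 0.61) drives it back to 0. So turning clockwise from off first takes the barrel to run (0.785), then the key on to start (longest tick), 1.395 rad from off in all; let go there, it springs back to run.
- estop (a joint): Push travel of the emergency stop in m: 0 = out, 0.006 = fully down; it needs over 12 N to move. A mushroom head 40 mm across on a yellow collar, top 110 mm above the bench. Must not be pressed.
- turret_1: First bench gas tap, fixed: bright steel column on a 62 mm round flange, 42 mm thick at the valve. Origin: centre of the flange's underside on the bench, z up. Its hose nozzle points along -x of this frame, 92 mm above the bench, 13 to 22 mm thick, reaching 86 mm from the axis. Its lever on top turns about this frame's z axis.
- lever_1 (a joint): Angle of the lever of the first tap in rad: 0 = shut, lever squarely across the nozzle, pointing along +y of turret_1 (stop); 1.57 = fully open, lever in line above the nozzle (-x of turret_1, stop). Grows counterclockwise from above. Friction 0.2 N m; stays where it is left.
- lever_1_grip (a point): Point on the first tap's lever, 58 mm out from its turning axis, 130 mm above the bench, at mid height of the lever. The lever is black plastic, 14 mm wide (along this frame's x), 16 mm high (122 to 138 mm above the bench), reaching 80 mm from the axis; hub 32 mm across. This frame's y points outward along the lever; z is up.
- turret_2: Second bench gas tap, made exactly like turret_1; same frame.
- lever_2 (a joint): Angle of the lever of the second tap, as lever_1: 0 = shut, 1.57 = fully open.
- lever_2_grip (a point): Point on the lever of the second tap, as lever_1_grip.
- bottle: Amber reagent bottle standing on the bench, 72 mm across, 190 mm high. Origin: centre of its underside. Bystander, leave alone.
- beaker: Clear beaker standing on the bench, 90 mm across at the rim, 110 mm high. Origin: centre of its underside. Bystander, leave alone.
- spoon: White plastic spoon 170 mm long lying on the bench. Origin: on its underside near the middle. Bystander, leave alone.

How it is judged (in metres and radians):
On the way, in this order (a step that is already met when the one before it is completed fails the run):
1. both gas taps are shut (levers within 0.1 rad of the shut stop) (value of joint each of lever_1, lever_2 below 0.1 rad), for 0.2 s.
2. with the taps shut, the key is held at start (barrel above 0.72, key above 0.5) for at least 1 s (all of step 1 and value of joint barrel above 0.72 rad and value of joint key above 0.5 rad), for 1 s.
3. the key has sprung back to run (all of step 1 and value of joint barrel above 0.7 rad and value of joint key below 0.06 rad), for 0.2 s.
At the end, for the whole second after the job is handed in: Both tap levers are within 0.1 rad of shut; the key stands at run: barrel above 0.7 rad (of 0.785) and key back below 0.06 rad, at rest; the emergency stop is out (below 2 mm) (all of step 3 and value of joint estop below 0.002 m and velocity of joint barrel below 0.05 rad/s); the robot touches nothing.
It fails at once if the key is turned beyond run (key above 0.15) while a tap is not shut (value of joint key above 0.15 rad and value of joint any of lever_1, lever_2 above 0.1 rad).
It fails at once if the emergency stop is pressed (3 mm or more) (value of joint estop above 0.003 m).
It fails at once if the bottle, beaker or spoon is moved more than 20 mm or tipped (distance of any of bottle, beaker, spoon from where it was at the start of the episode above 0.02 m or angle between any of bottle, beaker's own z axis and vertical above 0.35 rad).
It also fails if it takes over 53 s, if anything falls off the work surface, if the arm or the gripper's body presses on something with over 40 N, if the wrist force passes 120 N, or if a joint passes its speed limit or range.

## Working session

There is one attempt and no reset: what is moved stays moved. The work goes in short steps, Python scripts to look and compute and a tool call to move; the robot and the scene stay as the last step left them, time stands still between calls to the robot, and variables do not carry over. Pictures are saved under pics/ and viewed, and the job is handed in when it is done.

Besides the shell and the picture viewer there is one more tool, called after "Call:" as a command line: name --argument value ..., lists and objects as JSON in quotes. apply_moves: Moves the arm, as the interface text tells. Its arguments: {"type":"object","properties":{"increments":{"type":"array","items":{"type":"array"}},"newtons":{"type":"number"}},"required":["increments"]}

```bash
ls; mkdir -p pics; cat > h.py <<'E'
import numpy as np, cv2
from plant import env, cams
def proj(name):
    m=cams.camera_model(name);K=np.array(m["camera_matrix"],float)
    R=cv2.Rodrigues(np.array(m["rvec"],float))[0];t=np.array(m["tvec"],float).ravel()
    return K,R,t
def at_z(name,uv,z):
    K,R,t=proj(name); d=R.T@np.linalg.solve(K,np.array([uv[0],uv[1],1.])); c=-R.T@t
    return c+d*(z-c[2])/d[2]
def px(name,p):
    K,R,t=proj(name); q=K@(R@np.array(p,float)+t); return q[:2]/q[2]
E
python3 - <<'E'
from h import *
for n in("scene","side"):
    p,d=cams.camera(n); cv2.imwrite(f"pics/{n}0.png",p); np.save(f"pics/{n}0.npy",d)
    for q in("station","key_grip","turret_1","lever_1_grip","estop","bottle","beaker","spoon"):
        for r in cams.pinpoint(q,n)[:3]: print(n,q,np.round(r["position"],1),round(r["confidence"],2))
print(env.get_state())
E
```

```text
pics
scene station [304.4 211.8] 0.76
scene key_grip [287.5 190.9] 0.54
scene turret_1 [176.1 226.3] 0.95
scene turret_1 [411.3 214.6] 0.55
scene lever_1_grip [165.6 179.5] 0.72Traceback (most recent call last):
  File "<stdin>", line 5, in <module>
ValueError: it knows: beaker, bottle, key_grip, lever_1_grip, lever_2_grip, spoon, station, turret
```

```bash

python3 - <<'E'
from h import *
Z={"station":0,"key_grip":.116,"turret_1":0,"lever_1_grip":.130,"bottle":0,"beaker":0,"spoon":0}
for n in("side","scene"):
    p,d=cams.camera(n); cv2.imwrite(f"pics/{n}0.png",p); np.save(f"pics/{n}0.npy",d)
    for q in Z:
        for r in cams.pinpoint(q,n)[:3]: print(n,q,np.round(r["position"],1),round(r["confidence"],2),at_z(n,r["position"],Z[q]).round(4))
print(env.get_state())
E
```

```text
side station [273. 302.] 0.55 [ 0.4751  0.     -0.    ]
side station [216.7 165.5] 0.21 [0.5904 0.5575 0.    ]
side key_grip [289.3 272.6] 0.86 [ 0.4985 -0.0448  0.116 ]
side turret_1 [231.6 221.5] 0.63 [0.5179 0.3042 0.    ]
side turret_1 [362.  418.4] 0.61 [ 0.4759 -0.346   0.    ]
side lever_1_grip [334.2 391.2] 0.95 [ 0.4169 -0.3443  0.13  ]
side bottle [424.  311.2] 0.73 [ 0.7386 -0.2017  0.    ]
side beaker [327.  219.9] 0.75 [0.7267 0.1762 0.    ]
side spoon [390.  253.6] 0.95 [ 0.7863 -0.0137  0.    ]
scene station [306.  210.2] 0.72 [0.4689 0.0067 0.    ]
scene station [285.8 191.5] 0.21 [ 0.3931 -0.0417  0.    ]
scene key_grip [286.7 191.1] 0.65 [ 0.4922 -0.0441  0.116 ]
scene key_grip [238.4 304.5] 0.6 [ 0.7961 -0.1806  0.116 ]
scene turret_1 [409.9 217.5] 0.94 [0.5344 0.2866 0.    ]
scene turret_1 [180.6 227. ] 0.67 [ 0.479  -0.3362  0.    ]
scene lever_1_grip [165.8 177.7] 0.69 [ 0.4166 -0.3454  0.13  ]
scene lever_1_grip [413.3 212.6] 0.19 [0.6153 0.2519 0.13  ]
scene bottle [239.6 303.5] 0.86 [ 0.7321 -0.1898  0.    ]
scene beaker [387.9 286. ] 0.76 [0.7358 0.1771 0.    ]
scene beaker [179.  229.5] 0.31 [ 0.4869 -0.3402  0.    ]
{'time': 1.05, 'joints': array([ 5.95804853e+01,  4.99579905e+00,  7.85355961e+01,  3.79682216e-04,
        9.64620437e+01, -5.90720495e+00]), 'joint_velocities': array([-0.00304722,  0.02135865,  0.03790868, -0.0218525 ,  0.04143083,
        0.04703278]), 'tau': array([ 3.20388508e-04, -3.40049028e+01, -3.02609146e+01,  7.18936650e-02,
        2.34739739e-02,  2.87581304e-05]), 'eef_pos': array([0.22820198, 0.50044721, 0.22250723]), 'ee_rot': array([[-9.09872464e-01,  4.14888052e-01,  5.23026254e-05],
       [ 4.14888056e-01,  9.09872459e-01,  1.02082772e-04],
       [-5.23579589e-06,  1.14582038e-04, -9.99999993e-01]]), 'ft_force': array([-0.31181768,  0.08015399,  0.02826463]), 'torque': array([-0.03604494,  0.04590165,  0.02842279]), 'finger_gap': 0.0942276669298606}
```

View pics/scene0.png

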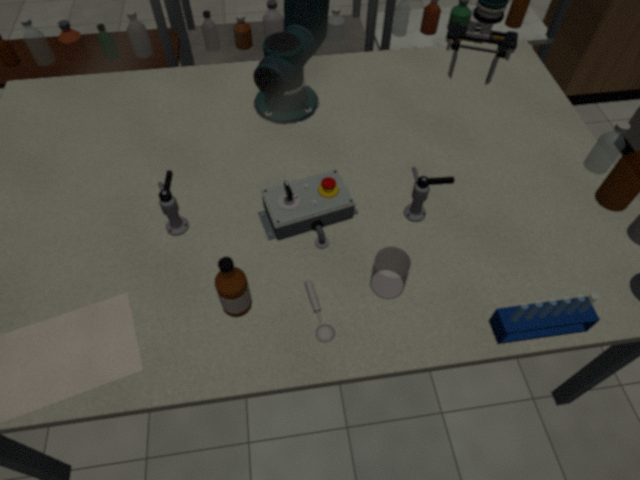

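View pics/side0.png

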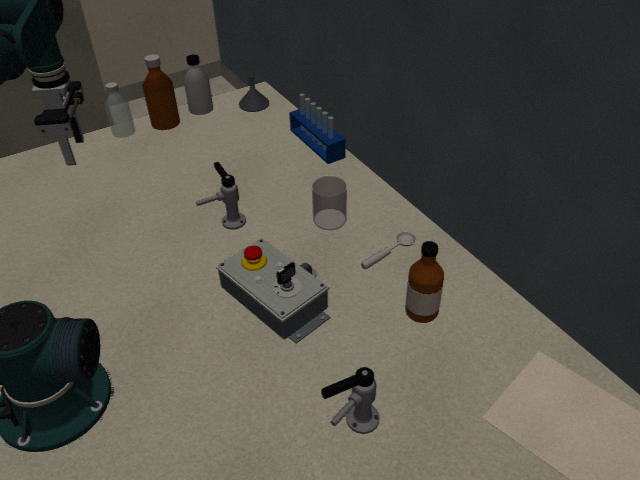

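```bash

python3 - <<'E'
from h import *
def crop(n,c,r,w,h,s):
    p=cv2.imread(f"pics/{n}0.png"); q=p[r:r+h,c:c+w]; q=cv2.resize(q,None,fx=s,fy=s,interpolation=cv2.INTER_CUBIC); return cv2.convertScaleAbs(q,alpha=1.8)
a=np.vstack([np.hstack([crop("scene",140,160,66,82,6)[:480,:396],crop("side",315,355,66,82,6)[:480,:396]])]); cv2.imwrite("pics/t1.png",a)
a=np.hstack([crop("scene",380,155,80,80,5),crop("side",185,155,80,80,5)]);cv2.imwrite("pics/t2.png",a)
a=np.hstack([crop("scene",255,160,110,90,3),crop("side",210,230,125,90,3)]);cv2.imwrite("pics/st.png",a)
E
```

```text
(no output)
```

View pics/t1.png

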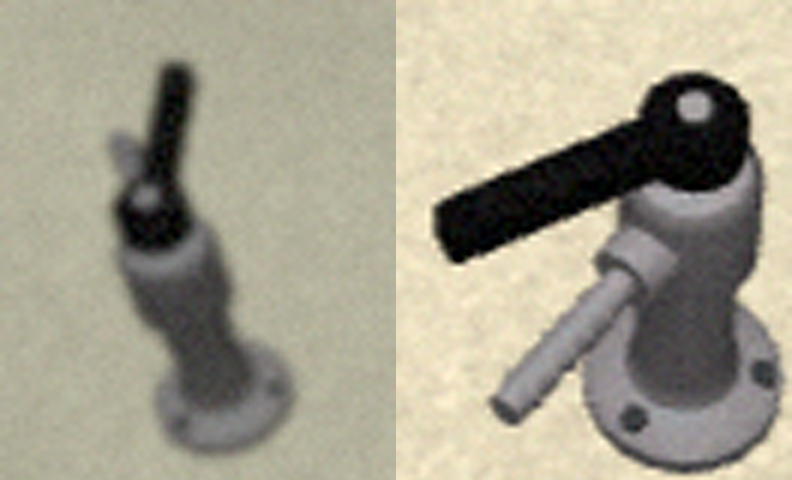

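View pics/t2.png

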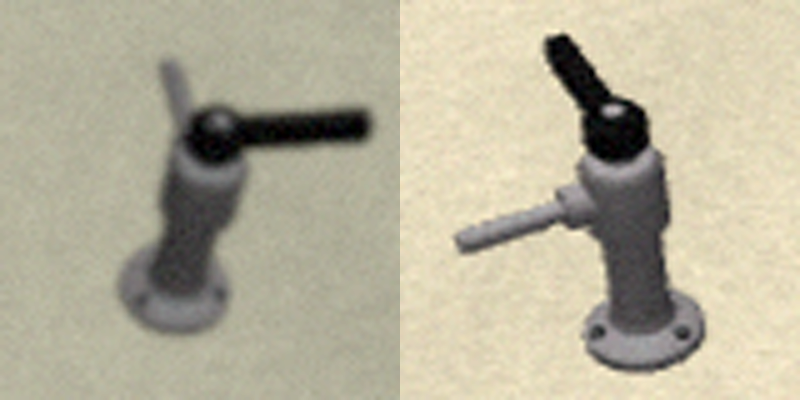

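View pics/st.png

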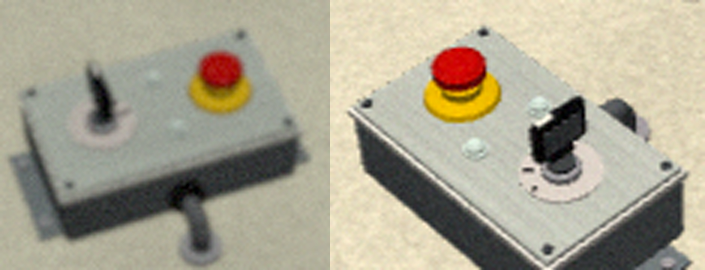

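```bash

cat >> h.py <<'E'
def tri(uv1,uv2):
    P=[]
    for n in("scene","side"):
        K,R,t=proj(n);P.append(K@np.c_[R,t])
    X=cv2.triangulatePoints(P[0],P[1],np.array(uv1,float).reshape(2,1),np.array(uv2,float).reshape(2,1)).ravel();X=X[:3]/X[3]
    return X, px("scene",X)-uv1, px("side",X)-uv2
E
python3 - <<'E'
from h import *
def s6(a,b): return (np.array([140+a[0]/6,160+a[1]/6])-.4, np.array([315+(b[0]-396)/6,355+b[1]/6])-.4)
def s5(a,b): return (np.array([380+a[0]/5,155+a[1]/5])-.4, np.array([185+(b[0]-400)/5,155+b[1]/5])-.4)
def s3(a,b): return (np.array([255+a[0]/3,160+a[1]/3])-.3, np.array([210+(b[0]-330)/3,230+b[1]/3])-.3)
def show(l,ab):
    X,e1,e2=tri(*ab); print(l,X.round(4),e1.round(1),e2.round(1)); return X
for l,a,b in[("dot",(147,193),(693,105)),("tip",(177,68),(447,232)),("noz",(122,140),(505,410)),("fl",(222,398),(686,400))]: show("A "+l,s6(a,b))
for l,a,b in[("dot",(220,120),(614,108)),("tip",(366,125),(555,45)),("noz",(168,64),(463,242)),("fl",(175,290),(645,330))]: show("B "+l,s5(a,b))
for l,a,b in[("c00",(32,92),(366,103)),("c01",(240,34),(483,32)),("c10",(70,185),(547,248)),("c11",(287,122),(667,166)),("estop",(222,62),(460,58)),("keytop",(97,66),(558,110))]: show("S "+l,s3(a,b))
E
```

```text
A dot [ 0.4755 -0.3454  0.1414] [-0.5  0.4] [-0.5 -0.2]
A tip [ 0.3978 -0.3383  0.1326] [-0.4  0.4] [-0.5 -0.3]
A noz [ 0.3956 -0.372   0.0902] [-0.2  0.2] [-0.2 -0.1]
A fl [ 0.474  -0.3494 -0.0022] [-0.7  0.6] [-0.8 -0.4]
B dot [0.523  0.3007 0.1428] [-0.2  0.3] [-0.1 -0.1]
B tip [0.5265 0.3795 0.1323] [ 0.1 -0.2] [0.1 0.1]
B noz [0.4384 0.3047 0.0945] [-0.2  0.3] [-0.2 -0.2]
B fl [0.5225 0.3021 0.0029] [-0.2  0.3] [-0.2 -0.1]
S c00 [ 0.4092 -0.0358  0.1403] [ 20.7 -29.7] [25.5 14.3]
S c01 [0.4821 0.0672 0.1401] [-5.2  6.2] [-4.4 -3.8]
S c10 [ 0.4809 -0.0566  0.0046] [ 5.7 -6.3] [5.6 3.4]
S c11 [0.5689 0.0314 0.0391] [-30.1  29.3] [-20.3 -20. ]
S estop [0.4696 0.0663 0.112 ] [-0.6  0.7] [-0.5 -0.4]
S keytop [ 0.4886 -0.0452  0.1419] [-1.4  1.6] [-1.3 -0.9]
```

Call:
apply_moves --increments '[[[0.009,-0.04,0],0.017,0],[[0.009,-0.04,0],0.017,0],[[0.009,-0.04,0],0.017,0],[[0.009,-0.04,0],0.017,0],[[0.009,-0.04,0],0.017,0],[[0.009,-0.04,0],0.017,0],[[0.009,-0.04,0],0.017,0],[[0.009,-0.04,0],0.017,0],[[0.009,-0.04,0],0.017,0],[[0.009,-0.04,0],0.017,0]]' --newtons 15

```text
time: 1.88
eef_pos: [0.318, 0.0987, 0.2229]
ee_rot: [[-0.967, 0.253, 0.002], [0.253, 0.967, 0.0], [-0.002, 0.001, -1.0]]
ft_force: [1.8, -0.4, -0.2]
finger_gap: 0.0473
```

Call:
apply_moves --increments '[[[0.009,-0.04,0],0.017,0],[[0.009,-0.04,0],0.017,0],[[0.009,-0.04,0],0.017,0],[[0.009,-0.04,0],0.017,0],[[0.009,-0.04,0],0.017,0],[[0.009,-0.04,0],0.017,0],[[0.009,-0.04,0],0.017,0],[[0.009,-0.04,0],0.017,0],[[0.009,-0.03,0],0.017,0],[[0.0,0.0,0],0.017,0]]'

```text
time: 2.72
eef_pos: [0.3995, -0.2544, 0.2213]
ee_rot: [[-0.996, 0.092, -0.001], [0.092, 0.996, -0.001], [0.001, -0.001, -1.0]]
ft_force: [-0.4, -0.4, -0.8]
finger_gap: 0.0469
```

```bash

python3 - <<'E'
from h import *
def s3(a,b): return (np.array([255+a[0]/3,160+a[1]/3])-.3, np.array([210+(b[0]-330)/3,230+b[1]/3])-.3)
for l,a,b in[("-x-y",(32,92),(547,248)),("-x+y",(240,34),(366,103)),("+x-y",(70,185),(667,166)),("+x+y",(287,122),(483,32))]:
    X,e1,e2=tri(*s3(a,b)); print(l,X.round(4),e1.round(1),e2.round(1))
s=env.get_state(); p,d=cams.camera("wrist"); cv2.imwrite("pics/w1.png",cv2.convertScaleAbs(p,alpha=1.6))
m=cams.camera_model("wrist"); print(m)
print(s["eef_pos"],np.degrees(np.arctan2(s["ee_rot"][1,1],s["ee_rot"][0,1])),s["joints"],s["time"])
for q in("lever_1_grip","turret_1"):
    print(q,cams.pinpoint(q,"wrist")[:2])
E
```

```text
-x-y [ 0.4482 -0.0989  0.0761] [-0.3  0.3] [-0.2 -0.2]
-x+y [0.4049 0.0953 0.0765] [-0.1  0.1] [-0.1 -0.1]
+x-y [ 0.5561 -0.0763  0.0755] [-0.6  0.6] [-0.5 -0.3]
+x+y [0.513  0.1189 0.076 ] [-0.1  0.1] [-0.1 -0.1]
{'camera_matrix': array([[346.58039501,   0.        , 316.78483185],
       [  0.        , 346.58039501, 237.70923682],
       [  0.        ,   0.        ,   1.        ]]), 'tool_from_camera': array([[ 1.33759032e-03, -9.73676468e-01, -2.27930573e-01,
         6.56700725e-02],
       [ 9.99999103e-01,  1.28786443e-03,  3.66891696e-04,
        -8.25103050e-05],
       [-6.36901335e-05, -2.27930860e-01,  9.73677318e-01,
        -1.63262054e-01],
       [ 0.00000000e+00,  0.00000000e+00,  0.00000000e+00,
         1.00000000e+00]])}
[ 0.39952337 -0.25443778  0.22133933] 84.70789222105786 [-3.92894130e+01 -4.78025979e+00  8.84596871e+01 -9.16870090e-02
  9.63372747e+01 -1.24007375e+02] 2.7167
lever_1_grip [{'position': [210.4, 276.6], 'confidence': 0.66}]
turret_1 [{'position': [240.9, 286.1], 'confidence': 0.94}]
```

View pics/w1.png

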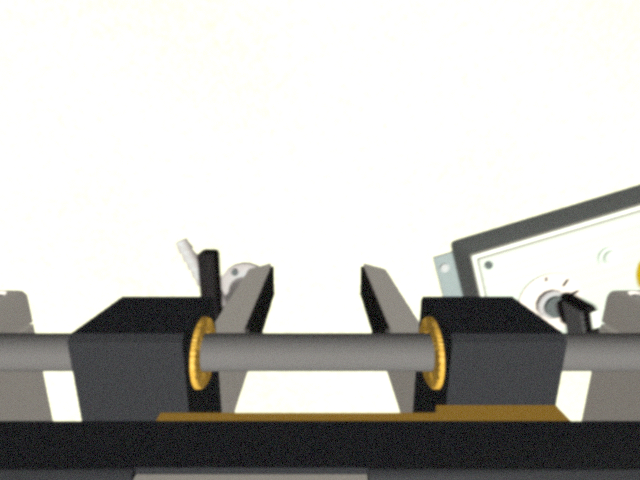

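```bash

cat >> h.py <<'E'
def wpx(p,s):
    m=cams.camera_model("wrist");T=np.array(m["tool_from_camera"]);K=np.array(m["camera_matrix"])
    q=np.array(s["ee_rot"]).T@(np.array(p)-s["eef_pos"]); q=T[:3,:3].T@(q-T[:3,3]); q=K@q; return q[:2]/q[2]
def wat_z(uv,z,s):
    m=cams.camera_model("wrist");T=np.array(m["tool_from_camera"]);K=np.array(m["camera_matrix"]);R=np.array(s["ee_rot"])
    c=R@T[:3,3]+s["eef_pos"]; d=R@T[:3,:3]@np.linalg.solve(K,[uv[0],uv[1],1]); return c+d*(z-c[2])/d[2]
E
python3 - <<'E'
from h import *
s=env.get_state();print(s["eef_pos"],s["time"])
print("lever tip",wat_z((208,251),.138,s)); print("lever low",wat_z((211,290),.138,s))
print("noz tip",wat_z((184,242),.095,s),"flange",wat_z((241,287),0.0,s))
print("key mark/top end",wat_z((565,299),.133,s), "bezel",wat_z((551,305),.09,s))
E
```

```text
[ 0.39898047 -0.24916875  0.22227581] 2.8667
lever tip [ 0.39426663 -0.32942621  0.138     ]
lever low [ 0.42486956 -0.33201341  0.138     ]
noz tip [ 0.395016   -0.36367563  0.095     ] flange [ 0.47508331 -0.34538994  0.        ]
key mark/top end [ 0.45835213 -0.05954658  0.133     ] bezel [ 0.4844159 -0.0405788  0.09     ]
```

Call:
apply_moves --increments '[[[0.006,-0.03,0],0,0],[[0.006,-0.031,0],0,0],[[0.006,-0.031,0],0,0],[[0,0,0],0,0],[[0,0,-0.02],0,0],[[0,0,-0.023],0,0],[[0,0,-0.023],0,0],[[0,0,-0.024],0,0],[[0,0,0],0,-1],[[0,0,0],0,-1]]' --newtons 10

```text
time: 3.7
eef_pos: [0.4167, -0.3392, 0.132]
ee_rot: [[-0.996, 0.086, -0.002], [0.086, 0.996, 0.002], [0.002, 0.002, -1.0]]
ft_force: [-0.4, -0.6, -0.2]
finger_gap: 0.0369
```

Call:
apply_moves --increments '[[[0,0,0],0,-1],[[0,0,0],0,-1],[[0,0,0],0,-1],[[0,0,0],0,-1],[[0,0,0],0,-1],[[0,0,0],0,-1],[[0,0,0],0,-1],[[0,0,0],0,-1],[[0,0,0],0,-1],[[0,0,0],0,-1]]'

```text
time: 4.53
eef_pos: [0.418, -0.3414, 0.1345]
ee_rot: [[-0.996, 0.087, 0.003], [0.087, 0.996, -0.0], [-0.003, -0.0, -1.0]]
ft_force: [-0.5, 3.9, 6.6]
finger_gap: 0.0141
```

```bash

python3 - <<'E'
from h import *
s=env.get_state();print(s["eef_pos"],s["time"],s["torque"],s["ft_force"],s["finger_gap"],s["joints"])
c=np.array([.475,-.347]);r=.058
ths=175-np.arange(0,76,7)
P=np.array([c+r*np.array([np.cos(np.radians(t)),np.sin(np.radians(t))]) for t in ths]);print(np.c_[ths,P].round(4));print(np.diff(P,axis=0).round(4))
p,d=cams.camera("side");cv2.imwrite("pics/s1.png",cv2.resize(cv2.convertScaleAbs(p[330:480,260:460],alpha=1.6),None,fx=3,fy=3))
E
```

```text
[ 0.41804229 -0.3413708   0.13451044] 4.5333 [ 0.71236837 -0.02737713  0.06029778] [-0.45669652  3.90181824  6.61914543] 0.014100964092676523 [-4.53146356e+01  5.54272218e+00  8.79959081e+01  9.68691741e-02
  8.63444907e+01 -1.30308687e+02]
[[175.       0.4172  -0.3419]
 [168.       0.4183  -0.3349]
 [161.       0.4202  -0.3281]
 [154.       0.4229  -0.3216]
 [147.       0.4264  -0.3154]
 [140.       0.4306  -0.3097]
 [133.       0.4354  -0.3046]
 [126.       0.4409  -0.3001]
 [119.       0.4469  -0.2963]
 [112.       0.4533  -0.2932]
 [105.       0.46    -0.291 ]]
[[0.001  0.007 ]
 [0.0019 0.0068]
 [0.0027 0.0065]
 [0.0035 0.0062]
 [0.0042 0.0057]
 [0.0049 0.0051]
 [0.0055 0.0045]
 [0.006  0.0038]
 [0.0064 0.003 ]
 [0.0067 0.0022]]
```

View pics/s1.png

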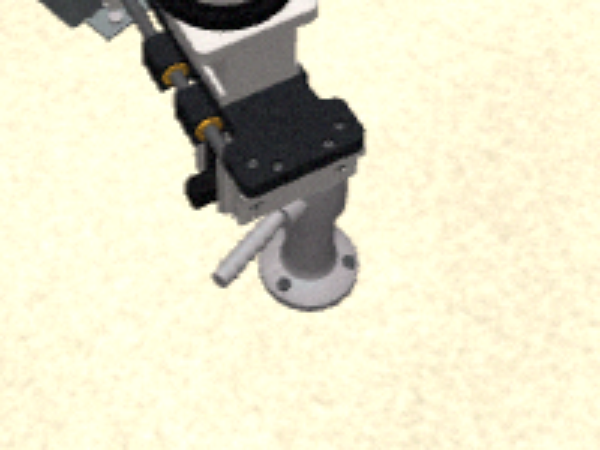

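Call:
apply_moves --increments '[[[0.001,0.007,0],-0.122,-1],[[0.0019,0.0068,0],-0.122,-1],[[0.0027,0.0065,0],-0.122,-1],[[0.0035,0.0062,0],-0.122,-1],[[0.0042,0.0057,0],-0.122,-1],[[0.0049,0.0051,0],-0.122,-1],[[0.0055,0.0045,0],-0.122,-1],[[0.006,0.0038,0],-0.122,-1],[[0.0064,0.003,0],-0.122,-1],[[0,0,0],0,-1]]'

```text
time: 5.42
eef_pos: [0.4543, -0.2932, 0.1345]
ee_rot: [[-0.372, 0.928, 0.002], [0.928, 0.372, -0.002], [-0.003, 0.001, -1.0]]
ft_force: [-1.1, 2.1, 6.3]
finger_gap: 0.014
```

Call:
apply_moves --increments '[[[0,0,0],0,-1],[[0,0,0],0,-1],[[0.0019,0.0007,0],-0.035,-1],[[0,0,0],0,-1],[[0.0019,0.0006,0],-0.035,-1],[[0,0,0],0,-1],[[0.0019,0.0006,0],-0.035,-1],[[0,0,0],0,-1],[[0,0,0],0,-1],[[0,0,0],0,-1]]'

```text
time: 6.25
eef_pos: [0.4573, -0.2924, 0.1343]
ee_rot: [[-0.276, 0.961, -0.003], [0.961, 0.276, -0.003], [-0.002, -0.004, -1.0]]
ft_force: [-6.9, 0.2, 7.1]
finger_gap: 0.0141
```

Call:
apply_moves --increments '[[[0.0019,0.0006,0],-0.01,-1],[[0,0,0],0,-1],[[0.0019,0.0006,0],-0.01,-1],[[0,0,0],0,-1],[[0.0,0.0,0],0,-1],[[0,0,0],0,-1],[[0,0,0],0,-1],[[0,0,0],0,-1],[[0,0,0],0,-1],[[0,0,0],0,-1]]'

```text
time: 7.08
eef_pos: [0.4577, -0.2924, 0.1341]
ee_rot: [[-0.255, 0.967, -0.011], [0.967, 0.255, -0.005], [-0.002, -0.012, -1.0]]
ft_force: [-14.6, -2.1, 9.9]
finger_gap: 0.0146
```

Call:
apply_moves --increments '[[[0,0,0],0,0],[[0,0,0],0,0],[[0,0,0],0,0],[[0,0,0],0,0],[[0,0,0],0,0],[[0,0,0.03],0,0],[[0,0,0.03],0,0],[[0,0,0.03],0,0],[[-0.01,0.025,0.01],0.1,0],[[-0.01,0.025,0],0.1,0]]'

```text
time: 7.92
eef_pos: [0.4444, -0.2409, 0.2362]
ee_rot: [[-0.447, 0.894, 0.006], [0.894, 0.447, -0.004], [-0.006, 0.004, -1.0]]
ft_force: [0.7, 0.1, -0.4]
finger_gap: 0.0467
```

```bash

python3 - <<'E'
from h import *
s=env.get_state();print(s["eef_pos"],s["time"],s["ft_force"],np.degrees(np.arctan2(s["ee_rot"][1,1],s["ee_rot"][0,1])))
for n in("side","scene"):
    p,d=cams.camera(n); cv2.imwrite(f"pics/{n}2.png",p)
p,d=cams.camera("wrist");cv2.imwrite("pics/w2.png",cv2.convertScaleAbs(p,alpha=1.3))
def crop(n,c,r,w,h,s):
    p=cv2.imread(f"pics/{n}2.png"); q=p[r:r+h,c:c+w]; q=cv2.resize(q,None,fx=s,fy=s,interpolation=cv2.INTER_CUBIC); return cv2.convertScaleAbs(q,alpha=1.8)
cv2.imwrite("pics/t3.png",np.hstack([crop("scene",140,160,66,82,6)[:480,:396],crop("side",315,355,66,82,6)[:480,:396]]))
E
```

```text
[ 0.44439113 -0.24088998  0.23623414] 7.9167 [ 0.72502183  0.07377309 -0.40415491] 26.558185852566314
```

View pics/t3.png

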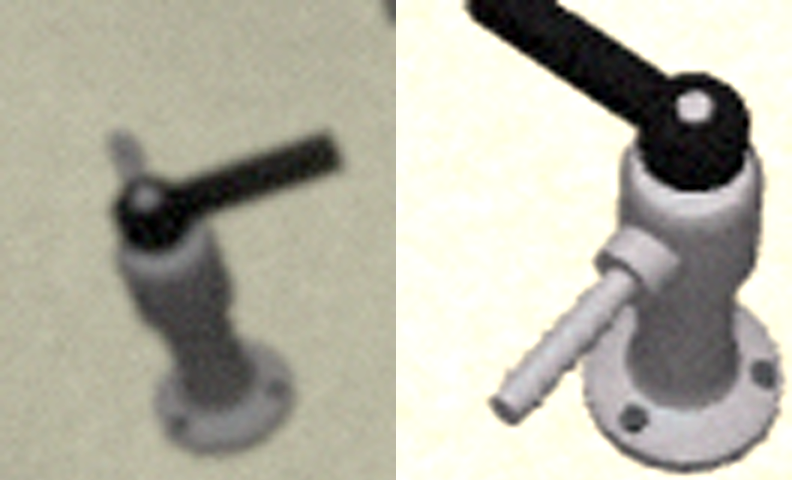

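View pics/w2.png

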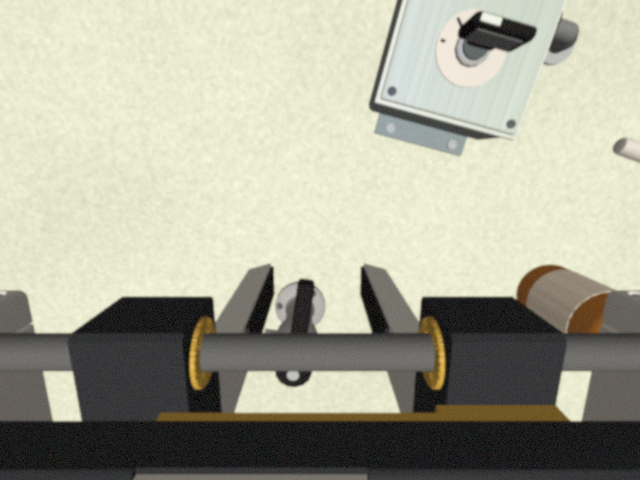

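```bash

python3 - <<'E'
from h import *
p=cv2.imread("pics/w2.png");cv2.imwrite("pics/w2c.png",cv2.resize(p[0:110,420:560],None,fx=5,fy=5,interpolation=cv2.INTER_CUBIC))
s=env.get_state();print(s["eef_pos"],s["time"]);print(wpx([.492,-.0415,.133],s),wpx([.492,-.0415,.09],s),wpx([.492,-.0415,.075],s))
E
```

```text
[ 0.44293089 -0.23883201  0.23311228] 8.0667
[510.36359295  21.98710004] [481.150568    42.18572271] [472.92698152  47.87171793]
```

View pics/w2c.png

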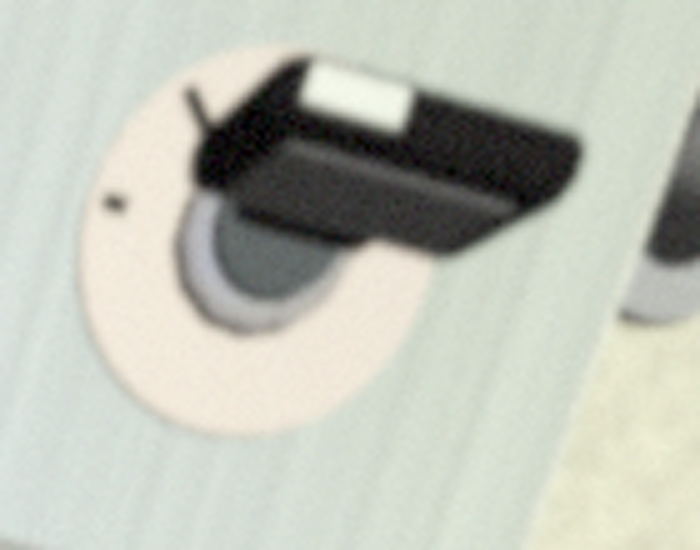

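```bash

python3 - <<'E'
from h import *
s=env.get_state()
f=lambda a,z:wat_z((420+a[0]/5-.4,a[1]/5-.4),z,s)
A,B=f((302,58),.133),f((580,140),.133);print(A,B,np.degrees(np.arctan2(*(B-A)[1::-1])),np.linalg.norm(B-A))
print(f((438,122),.133),f((260,240),.0755),f((265,250),.08))
C=f((198,165),.1);print(C)
E
```

```text
[ 0.4699394  -0.04519978  0.133     ] [ 0.50936587 -0.0366748   0.133     ] 12.200941291118003 0.040337596518722194
[ 0.4907586  -0.04349384  0.133     ] [ 0.49076478 -0.04203806  0.0755    ] [ 0.49123846 -0.04488706  0.08      ]
[ 0.47063888 -0.04790908  0.1       ]
```

Call:
apply_moves --increments '[[[0.0044,0.018,0],0.1205,0],[[0.0044,0.018,0],0.1205,0],[[0.0044,0.018,0],0.1205,0],[[0.0044,0.018,0],0.1205,0],[[0.0044,0.018,0],0.1205,0],[[0.0044,0.018,0],0.1205,0],[[0.0044,0.018,0],0.1205,0],[[0.0044,0.018,0],0.1205,0],[[0.0044,0.018,0],0.1205,0],[[0.0044,0.0174,0],0.1205,0]]'

```text
time: 8.9
eef_pos: [0.4874, -0.06, 0.2315]
ee_rot: [[-0.995, -0.098, -0.001], [-0.098, 0.995, 0.0], [0.001, 0.0, -1.0]]
ft_force: [-0.0, 0.4, -0.2]
finger_gap: 0.0471
```

Call:
apply_moves --increments '[[[0.0044,0.0174,0],0.12,0],[[0,0,0],0,0],[[0,0,-0.02],0,0],[[0,0,-0.02],0,0],[[0,0,0],0,0],[[0,0,0],0,0],[[0,0,0],0,0],[[0,0,0],0,0],[[0,0,0],0,0],[[0,0,0],0,0]]'

```text
time: 9.73
eef_pos: [0.4917, -0.0433, 0.1937]
ee_rot: [[-0.977, -0.212, 0.002], [-0.212, 0.977, -0.0], [-0.002, -0.001, -1.0]]
ft_force: [-0.0, 0.2, 0.4]
finger_gap: 0.0471
```

```bash

python3 - <<'E'
from h import *
s=env.get_state();print(s["eef_pos"],s["time"],s["ft_force"],s["torque"],np.degrees(np.arctan2(s["ee_rot"][1,1],s["ee_rot"][0,1])),s["joints"])
for n in("side","wrist"):
    p,d=cams.camera(n); cv2.imwrite(f"pics/{n}3.png",cv2.convertScaleAbs(p,alpha=1.5))
E
```

```text
[ 0.4917456  -0.0433442   0.19366817] 9.7333 [-0.04848521  0.17729474  0.44244788] [ 0.06444834 -0.00682741  0.00790213] 102.23823752118497 [-1.16232570e+01 -1.88154457e+00  8.88419019e+01  3.32538660e-03
  9.29194414e+01 -1.13861366e+02]
```

View pics/wrist3.png

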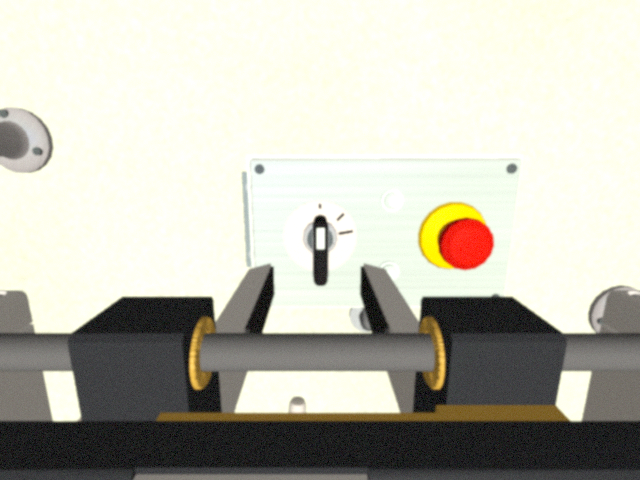

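View pics/side3.png

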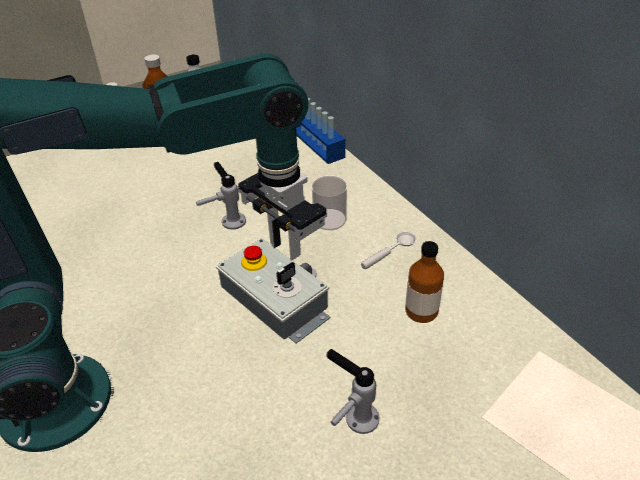

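Call:
apply_moves --increments '[[[0,0,-0.02],0,0],[[0,0,-0.02],0,0],[[0,0,-0.02],0,0],[[0,0,-0.0145],0,0],[[0,0,0],0,0],[[0,0,0],0,-1],[[0,0,0],0,-1],[[0,0,0],0,-1],[[0,0,0],0,-1],[[0,0,0],0,-1]]' --newtons 45

```text
time: 10.67
eef_pos: [0.4918, -0.0432, 0.1191]
ee_rot: [[-0.977, -0.213, 0.002], [-0.213, 0.977, -0.0], [-0.002, -0.001, -1.0]]
ft_force: [-0.4, -0.5, -0.2]
finger_gap: 0.0171
```

Call:
apply_moves --increments '[[[0,0,0],0,-1],[[0,0,0],0,-1],[[0,0,0],0,-1],[[0,0,0],0,-1],[[0,0,0],0,-1],[[0,0,0],0,-1],[[0,0,0],0,-1],[[0,0,0],0,-1],[[0,0,0],0,-1],[[0,0,0],0,-1]]'

```text
time: 11.5
eef_pos: [0.4913, -0.0413, 0.1189]
ee_rot: [[-0.977, -0.213, 0.001], [-0.213, 0.977, 0.004], [-0.001, 0.003, -1.0]]
ft_force: [-0.5, 5.5, 3.6]
finger_gap: 0.0097
```

Call:
apply_moves --increments '[[[0,0.0015,0],-0.122,-1],[[0,0,0],-0.122,-1],[[0,0,0],-0.122,-1],[[0,0,0],-0.122,-1],[[0,0,0],-0.122,-1],[[0,0,0],-0.122,-1],[[0,0,0],-0.122,-1],[[0,0,0],-0.122,-1],[[0,0,0],-0.122,-1],[[0,0,0],-0.122,-1]]'

```text
time: 12.33
eef_pos: [0.4908, -0.0424, 0.1189]
ee_rot: [[-0.531, 0.848, -0.0], [0.848, 0.531, -0.002], [-0.002, -0.002, -1.0]]
ft_force: [-2.8, -1.0, 3.9]
finger_gap: 0.0096
```

Call:
apply_moves --increments '[[[0,0,0],-0.12,-1],[[0,0,0],-0.08,-1],[[0,0,0],0,-1],[[0,0,0],0,-1],[[0,0,0],0,-1],[[0,0,0],0,-1],[[0,0,0],0,-1],[[0,0,0],0,-1],[[0,0,0],0,-1],[[0,0,0],0,-1]]'

```text
time: 13.17
eef_pos: [0.4906, -0.0425, 0.1189]
ee_rot: [[-0.36, 0.933, -0.001], [0.933, 0.36, -0.002], [-0.002, -0.002, -1.0]]
ft_force: [-4.6, -2.2, 5.9]
finger_gap: 0.0096
```

```bash

python3 - <<'E'
from h import *
s=env.get_state();print(s["eef_pos"],s["time"],s["ft_force"],s["torque"],np.degrees(np.arctan2(s["ee_rot"][1,1],s["ee_rot"][0,1])),s["finger_gap"])
p,d=cams.camera("side");cv2.imwrite("pics/side4.png",cv2.resize(cv2.convertScaleAbs(p[180:330,200:350],alpha=1.5),None,fx=4,fy=4,interpolation=cv2.INTER_CUBIC))
E
```

```text
[ 0.4906283  -0.04249375  0.11889693] 13.1667 [-4.64010982 -2.18474174  5.85826781] [-0.41109301  0.89064374  0.40432805] 21.087073398119315 0.009624558443502237
```

View pics/side4.png

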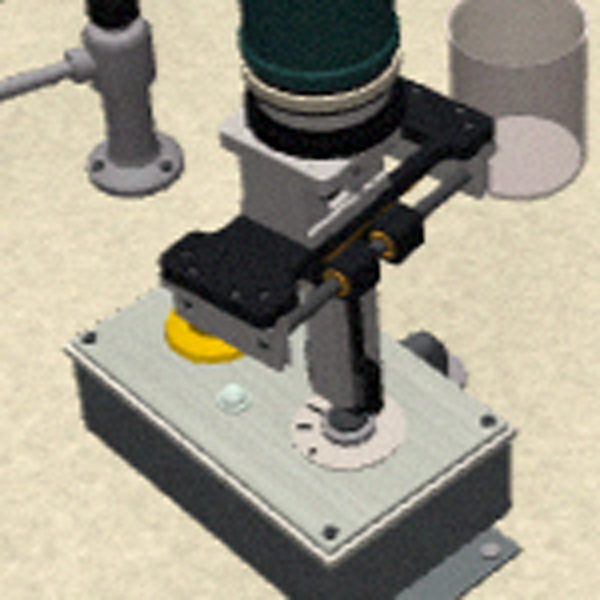

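Call:
apply_moves --increments '[[[0,0,0],-0.03,-1],[[0,0,0],0,-1],[[0,0,0],0,-1],[[0,0,0],0,-1],[[0,0,0],0,-1],[[0,0,0],0,-1],[[0,0,0],0,-1],[[0,0,0],0,-1],[[0,0,0],0,-1],[[0,0,0],0,-1]]'

```text
time: 14.05
eef_pos: [0.4906, -0.0425, 0.1189]
ee_rot: [[-0.332, 0.943, -0.001], [0.943, 0.332, -0.002], [-0.002, -0.002, -1.0]]
ft_force: [-4.3, -2.5, 5.4]
finger_gap: 0.0097
```

```bash

python3 - <<'E'
from h import *
s=env.get_state();print(s["eef_pos"],s["time"],s["ft_force"],s["torque"],np.degrees(np.arctan2(s["ee_rot"][1,1],s["ee_rot"][0,1])),s["finger_gap"])
E
```

```text
[ 0.49064445 -0.04245956  0.11889548] 14.05 [-4.26956953 -2.52367757  5.42510034] [-0.45399147  0.88006227  0.61332962] 19.41131594466086 0.0097482202077431
```

Call:
apply_moves --increments '[[[0,0,0],0,-1],[[0,0,0],0,-1],[[0,0,0],0,-1],[[0,0,0],0,-1],[[0,0,0],0,-1],[[0,0,0],0,-1],[[0,0,0],0,-1],[[0,0,0],0,-1],[[0,0,0],0,-1],[[0,0,0],0,-1]]'

```text
time: 14.88
eef_pos: [0.4906, -0.0425, 0.1189]
ee_rot: [[-0.332, 0.943, -0.001], [0.943, 0.332, -0.002], [-0.002, -0.002, -1.0]]
ft_force: [-4.3, -1.8, 6.4]
finger_gap: 0.01
```

Call:
apply_moves --increments '[[[0,0,0],0,-1],[[0,0,0],0,-1],[[0,0,0],0,-1],[[0,0,0],0,-1],[[0,0,0],0,-1],[[0,0,0],0,-1],[[0,0,0],0,-1],[[0,0,0],0,-1],[[0,0,0],0,-1],[[0,0,0],0,-1]]'

```text
time: 15.72
eef_pos: [0.4906, -0.0425, 0.1189]
ee_rot: [[-0.332, 0.943, -0.001], [0.943, 0.332, -0.002], [-0.002, -0.002, -1.0]]
ft_force: [-3.7, -2.4, 5.8]
finger_gap: 0.0098
```

Call:
apply_moves --increments '[[[0,0,0],0,-1],[[0,0,0],0,-1],[[0,0,0],0,-1],[[0,0,0],0,-1],[[0,0,0],0,-1],[[0,0,0],0,-1],[[0,0,0],0,-1],[[0,0,0],0,-1],[[0,0,0],0,-1],[[0,0,0],0,-1]]'

```text
time: 16.55
eef_pos: [0.4906, -0.0425, 0.1189]
ee_rot: [[-0.332, 0.943, -0.001], [0.943, 0.332, -0.002], [-0.002, -0.002, -1.0]]
ft_force: [-4.3, -2.0, 5.0]
finger_gap: 0.01
```

Call:
apply_moves --increments '[[[0,0,0],0.08,-1],[[0,0,0],0.09,-1],[[0,0,0],0.09,-1],[[0,0,0],0.09,-1],[[0,0,0],0.09,-1],[[0,0,0],0.06,-1],[[0,0,0],0,-1],[[0,0,0],0,-1],[[0,0,0],0,-1],[[0,0,0],0,-1]]'

```text
time: 17.38
eef_pos: [0.4911, -0.0422, 0.1189]
ee_rot: [[-0.742, 0.671, 0.0], [0.671, 0.742, -0.001], [-0.001, -0.001, -1.0]]
ft_force: [-3.7, -0.6, 5.5]
finger_gap: 0.0096
```

```bash

python3 - <<'E'
from h import *
s=env.get_state();print(s["eef_pos"],s["time"],s["ft_force"],s["torque"],np.degrees(np.arctan2(s["ee_rot"][1,1],s["ee_rot"][0,1])),s["finger_gap"])
E
```

```text
[ 0.49107421 -0.04219063  0.11889659] 17.3833 [-3.73018622 -0.62859843  5.46065811] [-0.31829832  0.68490988  0.20191432] 47.88450685992881 0.009615407381829724
```

Call:
apply_moves --increments '[[[0,0,0],0,0.2],[[0,0,0],0,0.2],[[0,0,0],0,0.2],[[0,0,0],0,0.2],[[0,0,0],0,0.2],[[0,0,0],0,0.2],[[0,0,0],0,0.2],[[0,0,0.02],0,0.2],[[0,0,0.03],0,0.2],[[0,0,0.03],0,0.2]]'

```text
time: 18.22
eef_pos: [0.4903, -0.0413, 0.1977]
ee_rot: [[-0.741, 0.671, -0.003], [0.671, 0.741, 0.001], [0.003, -0.002, -1.0]]
ft_force: [1.1, 0.1, 1.1]
finger_gap: 0.0563
```

Call:
apply_moves --increments '[[[0,0,0.03],0,0.2],[[-0.03,0,0.02],0.1,0.2],[[-0.03,0,0],0.1,0.2],[[-0.03,0,0],0.1,0.2],[[-0.03,0,0],0.1,0.2],[[0,0,0],0.1,0.2],[[0,0,0],0.1,0.2],[[0,0,0],0.1,0.2],[[0,0,0],0,0.2],[[0,0,0],0,0.2]]'

```text
time: 19.05
eef_pos: [0.3712, -0.0415, 0.2481]
ee_rot: [[-0.999, 0.038, 0.0], [0.038, 0.999, 0.0], [-0.0, 0.0, -1.0]]
ft_force: [-0.1, -0.3, 0.4]
finger_gap: 0.0565
```

```bash

python3 - <<'E'
from h import *
s=env.get_state();print(s["eef_pos"],s["time"],s["ft_force"],np.degrees(np.arctan2(s["ee_rot"][1,1],s["ee_rot"][0,1])))
for n in("side","scene","wrist"):
    p,d=cams.camera(n); cv2.imwrite(f"pics/{n}5.png",cv2.convertScaleAbs(p,alpha=1.5))
E
python3 - <<'E'
import cv2,numpy as np
a=cv2.imread("pics/side5.png");b=cv2.imread("pics/scene5.png")
z=lambda p,c,r,w,h:cv2.resize(p[r:r+h,c:c+w],(400,300),interpolation=cv2.INTER_CUBIC)
cv2.imwrite("pics/fin.png",np.vstack([np.hstack([z(a,210,230,120,90),z(b,255,160,120,90)]),np.hstack([z(a,180,150,320,300),z(b,130,150,340,255)])]))
E
```

```text
[ 0.37116752 -0.04150183  0.24807716] 19.05 [-0.06214054 -0.29869063  0.42768419] 87.80391504700695
```

View pics/fin.png

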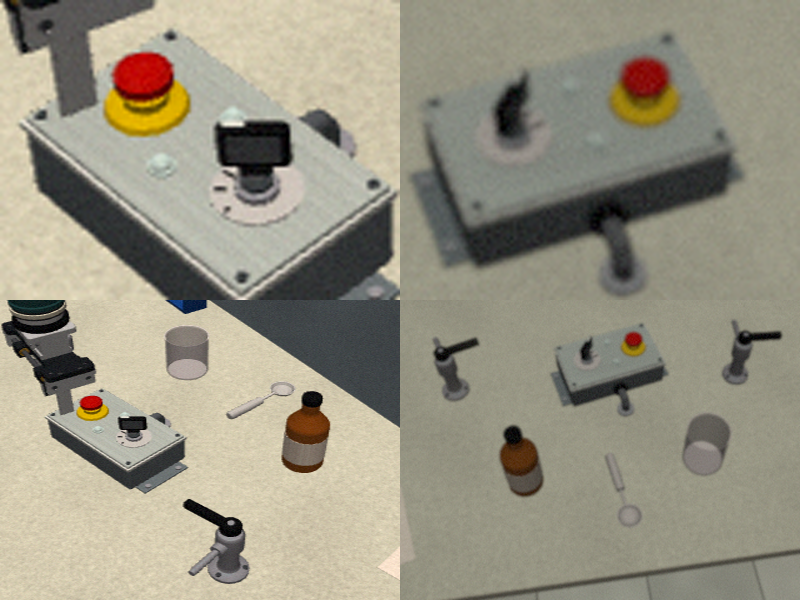

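View pics/wrist5.png

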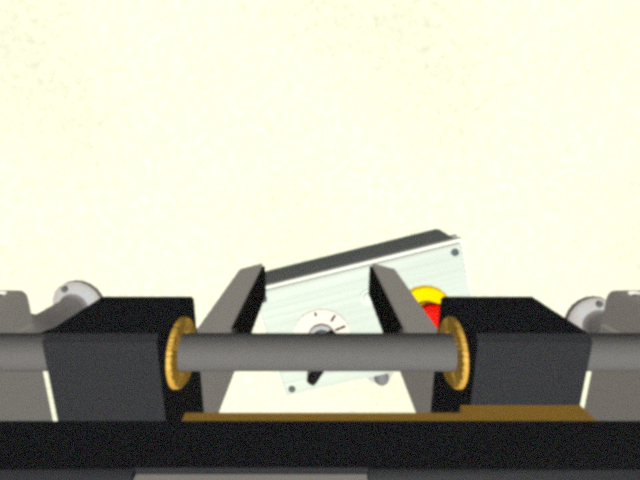

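Call:
apply_moves --increments '[[[0.035,0,0],0,0.2],[[0.035,0,0],0,0.2],[[0.035,0,0],0,0.2],[[0.035,0,0],0,0.2],[[0.02,0,0],0,0.2],[[0,0,0],0,0.2],[[0,0,0],0,0.2],[[0,0,0],0,0.2],[[0,0,0],0,0.2],[[0,0,0],0,0.2]]'

```text
time: 20.03
eef_pos: [0.5303, -0.0416, 0.2487]
ee_rot: [[-0.999, 0.036, 0.001], [0.036, 0.999, -0.0], [-0.001, -0.0, -1.0]]
ft_force: [0.6, -0.7, 0.4]
finger_gap: 0.0566
```

```bash

python3 - <<'E'
from h import *
s=env.get_state();print(s["eef_pos"],s["time"],s["ft_force"])
p,d=cams.camera("wrist"); c,r=wpx([.491,-.0425,.11],s).astype(int);print(c,r)
r0=max(r-50,0);c0=c-65;print(c0,r0)
cv2.imwrite("pics/w6.png",cv2.resize(p[r0:r0+100,c0:c0+130],None,fx=6,fy=6,interpolation=cv2.INTER_CUBIC))
E
```

```text
[ 0.53031637 -0.04155953  0.24870467] 20.0333 [ 0.55698874 -0.69284163  0.44153512]
314 187
249 137
```

View pics/w6.png

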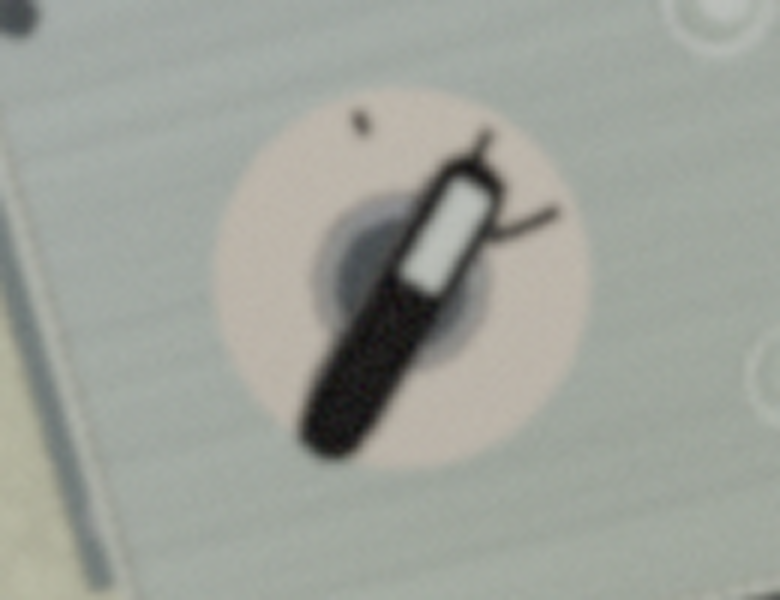

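```bash

python3 - <<'E'
from h import *
s=env.get_state()
p,d=cams.camera("wrist")
f=lambda a,z:wat_z((249+(a[0]+.5)/6-.5,137+(a[1]+.5)/6-.5),z,s)
ang=lambda v:np.degrees(np.arctan2(v[1],v[0]))
# blob of dark bow + white mark: use min area rect
roi=p[137:237,249:379]; g=cv2.resize(roi,None,fx=6,fy=6,interpolation=cv2.INTER_CUBIC)
g=cv2.cvtColor(g,cv2.COLOR_BGR2GRAY)
for th in(40,50,60):
    m=(g<th).astype(np.uint8);m[:, :250]=0;m[:150]=0;m[480:]=0;m[:,520:]=0
    m=cv2.morphologyEx(m,cv2.MORPH_CLOSE,np.ones((45,45)))
    m=cv2.morphologyEx(m,cv2.MORPH_OPEN,np.ones((25,25)))
    n,l,st,c=cv2.connectedComponentsWithStats(m); k=1+np.argmax(st[1:,4])
    pts=cv2.findNonZero((l==k).astype(np.uint8)); vx,vy,x0,y0=cv2.fitLine(pts,cv2.DIST_L2,0,.01,.01).ravel()
    A,B=f((x0,y0),.133),f((x0+100*vx,y0+100*vy),.133); v=A-B if (A-B)[0]>0 else B-A; print(th,st[k],ang(v),A)
A,B=f((332,440),.133),f((472,178),.133);print("bow",ang(A-B),np.linalg.norm(A-B))
C=f((402,277),.0755)
for t in((360,122),(485,140),(550,215)):print("tick",ang(C-f(t,.0755)))
E
```

```text
40 [ 312  286  118  162 9761] -32.577214279099984 [ 0.49664578 -0.04589202  0.133     ]
50 [  310   272   123   178 11001] -31.35424398210425 [ 0.49624666 -0.04576286  0.133     ]
60 [  308   256   136   196 12947] -31.63470670571833 [ 0.49527354 -0.04516318  0.133     ]
bow -30.298345119939494 0.03942795836368167
tick 13.262372272289122
tick -33.486254852521895
tick -69.47146210052583
```

```bash
python3 -c "
from plant import env
print(env.get_state()['time']); print(env.close_job())"
```

```text
20.1333
the job is handed in; nothing more can be done
None
```

I shut the open tap, held the key at start, let it spring back to run, and handed the job in at 20.1 s of the 53 s allowed. No verdict is reported.

- **Taps:** The open tap was the one at y ≈ -0.35 m, about 1.17 rad open. I gripped its lever and turned it until it met its stop: 3.8 mm more commanded moved it only 0.4 mm, and the force rose to 15 N. The pictures show both levers squarely across their nozzles. I didn't touch the other tap; before any move its lever measured about 0.5° from shut.
- **Key:** I turned it about 83° at the gripper, against 79.9° for start. The torque climbed to 0.61 N m, well above the spring and friction, so it was at the start stop. I held it there for over 3 s.
- **Release:** I eased the key back to roughly 0.15 rad past run before opening the fingers, so the spring only moved it the last part.
- **Final check of the key:** The wrist picture puts the bow 43° to 45° clockwise of off, where run is 45° and the limit is 40.1°. The spread is my pixel-reading error, and the white mark lies close to the middle tick.
- **Rest of the scene:** I never went near the emergency stop. The last pictures show it, the bottle, the beaker and the spoon looking as at the start. The gripper was clear of everything, at z ≈ 0.25 m.

No check failed.

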